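Push a gas tube into a push-fit fitting and set its lock

ROBOT

A 6-joint arm with a two-finger parallel gripper is mounted at the origin on the work surface; the furniture and walls round the work are solid. World frame = base frame: x ahead of the robot, y to its left, z up, the work surface at z = 0. Lengths are in m, angles in rad, forces in N, time in s.
With the tool pointing down it reaches from about 0.275 to 0.725 m from the base axis. Payload 5.6 kg.
Tool frame: the origin (TCP) lies at the very end of the fingers, on their centre line; the grasp point (between the pads) lies 19 mm behind it; x points along the fingers, y is the direction in which the jaws open and shut, and the axes are right-handed (so a half turn about x gives the same grasp; the last joint's range is limited). The gripper opens to 85 mm and grips with 20 to 120 N. Pads are 22 mm wide; open, the fingers measure 114 mm over their backs; the gripper's body (76 mm by 85 mm) begins 54 mm behind the grasp point. The pads swing forward as they close: fully open they stand 13 mm farther back than shut.
Start: joints at [-0.835, 0.255, 0.108, 0, -1.424, -0.285], TCP at [0.24, -0.495, 0.231] pointing down, gripper open.
Joint ranges: [-2.95, 2.95], [-1.21, 1.97], [-1.09, 1.5], [-2.87, 1.71], [-2.94, -0.07], [-3.05, 3.05]. Speed limits (rad/s): [2.57, 2.57, 3.14, 3.14, 3.14, 3.14].

INTERFACE

Orientations are given as a unit quaternion [x, y, z, w].
In Python, from station import arm, eyes gives the robot as it stands.
- The arm moves only by the tool move_arm, never from a script. Its argument "commands" is a list of rows, each an object of numbers: "dx", "dy", "dz": the shift along the tool's x, y, z in mm; "wx", "wy", "wz": the turn, a rotation vector about the tool's x, y, z in units of 6 degrees (1.0 is 6 degrees); "gripper": the opening, from -1 (shut) to 1 (fully open). A call has 1 to 10 rows; each row is the pose to reach, as a shift and turn from the pose measured when the call began, along the tool's axes at that moment; what a row does not reach only later rows make up. A row lasts 1/8 s, in which the tool goes at most 62.5 mm and 10.7 degrees, less where a joint would pass 70% of its speed; a pose out of reach is approached as far as the arm can. A call with a gripper value outside its range is refused whole. The fingers move at their own pace and stop on an object; "grip_force" is the grip in N (left out, the last holds). Time passes only in rows, so rows that repeat a pose let the fingers close. It gives the time, the measured TCP pose, the force and the opening at its end, in the units of the state.
- arm.get_state(): the state, without advancing time (a new reading comes with each control period).
- eyes.get_image(name): name is "scene" or "top" or "wrist"; returns a dict with "frame" (400x640x3 uint8, blue, green, red), "K" (3x3 intrinsics, pixels), "dist" ([k1, k2, p1, p2, k3] as OpenCV has them; the pictures are not rectified), "rvec" (rotation vector, rad) and "tvec" (3), from world to camera coordinates, as OpenCV has them; the wrist camera has in their place "mount" (4x4, takes a point from camera to tool coordinates, whose origin is the TCP and whose axes are the tool frame's). Camera axes: x right, y down, z forward; pixel columns grow to the right and rows downward; lengths in m; the calibration is good to about 2 mm. A picture is of the moment at which its call begins: read the wrist's pose just before it. There is no depth.
- arm.job_done(): hands the job in, once; it reports no verdict.
The state is a dict: "time": time; "joints": joint angles; "qd": joint speeds; "tau": joint torques, N m; "eef_pos": TCP position; "orientation": TCP orientation; "force": force on the tool from outside, world axes, zero at the start; "torque": the same for the moment, N m; "gripper_width": opening from 0.0 (shut) to 1.0 (fully open).
Only numpy, scipy, OpenCV 4.12 (cv2) and the standard library are available. Lean on these libraries where they do the work, as an engineer would, in place of code of your own. Each camera call takes 0.05 s, during which the arm holds its last target. There are 200 camera calls.

TASK

Take the steel tube with the blue sleeve out of the rack and push it straight down into the push-fit fitting with the blue collar until it stops firmly, fully home; then pull it gently back up until the blue collar has come fully up with it and locked, and let go, leaving the tube upright in the fitting. Push only as hard as it needs: more than 38 N between tube and fitting, pushing or pulling, damages the seal. Leave the orange-sleeved tube and the other things on the desk where they are.

Things in the scene. Friction and masses are not known exactly. Their poses are not given: they have to be found in the camera images.
- tube: Steel tube with a blue sleeve, loose, about 120 g, 140 mm long, upright in a rack hole at the start. Origin: centre of its lower tip; z up along it. From the tip: nose widening from 6 to 18 mm diameter over 12 mm, bead of 18 mm to 17 mm, groove of 10 mm diameter to 27 mm, shaft of 18 mm to 90 mm, then the blue sleeve, 26 mm in diameter, to 140 mm.
- tube_grip (a point): Centre of the blue sleeve, 115 mm above the tube's tip: grip here, from above (26 mm across, 50 mm tall).
- fitting: Push-fit fitting with the blue collar, fixed: steel body 40 mm in diameter with a hexagon, on a 50 x 50 mm foot. Origin: on the bore's axis at desk level; z up. Inside is a stop for the tube's tip whose depth differs from fitting to fitting and cannot be seen: 20 to 40 mm above the origin, to be felt. From first touch it yields at 7.5 N/mm for 2.5 mm, then is hard.
- mouth (a point): Centre of that fitting's mouth, 105 mm above its origin: a funnel 27 mm wide narrowing over 8 mm to a straight 20 mm bore. Below, four sprung teeth let the tube's bead through against about 3 to 8 N and snap into its groove as the tip presses onto the stop; 12 to 16 N of push is sure to do it. Not snapped in, the tube just comes out again when pulled.
- lock (a joint): Lock of that fitting, seen outside as the blue collar round its neck: 0 = down, 0.004 m = fully up (a green ring shows beneath) and locked. When the tube is home and is then pulled up, its bead takes the collar up against about 7 to 9 N in all; after 4 mm it stops hard. It stays where it is left.
- fitting_b: A second fitting of the same make with an orange collar, closed by a grey plug; fixed, 115 mm tall, not to be used. Origin on its axis at desk level.
- rack: White rack block, fixed, 60 x 130 x 50 mm (x, y, z). Origin: centre of its underside. Two holes 40 mm deep and 20 mm wide lie on its y axis at y = +35 and -35 mm; one holds the blue-sleeved tube, the other the orange-sleeved one (either way round), their tips 10 mm above the desk.
- spare_tube: The same kind of tube with an orange sleeve, standing in the other hole; leave it there. Origin: centre of its lower tip.
- kapton_roll: Roll of film tape lying flat, 74 mm in diameter, 19 mm tall; bystander. Origin: centre of its underside.
- ref_block: Steel reference block, 30 x 45 x 20 mm; bystander. Origin: centre of its underside.
- loupe: Folded loupe, 45 x 30 x 14 mm; bystander. Origin: centre of its underside.
- jar: White jar with a black lid, 49 mm in diameter, 40 mm tall; bystander. Origin: centre of its underside.
There are look-alikes about, which are no part of the job. What is shaped like the tube but purple is not meant.

How it is judged:
By the outcome, as a careful person would: the job done as asked, in the order asked, and still so for the second after the job is handed in, with the robot touching nothing.
It also fails if it takes over 51 s, if anything falls off the work surface, if the arm or the gripper's body presses on something with over 40 N, if the wrist force passes 120 N, or if a joint passes its speed limit or range.

## Working session

There is one attempt and no reset: what is moved stays moved. The work goes in short steps, Python scripts to look and compute and a tool call to move; the robot and the scene stay as the last step left them, time stands still between calls to the robot, and variables do not carry over. Pictures are saved under pics/ and viewed, about 8 in all and at most 12, crops included, and the job is handed in when it is done.

Besides the shell and the picture viewer there is one more tool, called after "Emit:" in YAML: its name, and indented under it one key for each argument. move_arm: Moves the arm, as the interface text tells. Its arguments: {"type":"object","properties":{"commands":{"type":"array"},"grip_force":{"type":"number"}},"required":["commands"]}

```bash
mkdir -p pics; ls
cat > h.py <<'E'
import numpy as np, cv2
from station import arm, eyes
from scipy.spatial.transform import Rotation as R
def pose():
    s=arm.get_state(); return s,np.array(s["eef_pos"]),R.from_quat(s["orientation"]).as_matrix()
def grab(name):
    s,p,T=pose(); d=eyes.get_image(name)
    if name=="wrist":
        M=np.array(d["mount"]); W=np.eye(4); W[:3,:3]=T; W[:3,3]=p; C=W@M
        d["Rwc"]=C[:3,:3]; d["c"]=C[:3,3]
    else:
        r=cv2.Rodrigues(np.array(d["rvec"],float))[0]; d["Rwc"]=r.T; d["c"]=-r.T@np.array(d["tvec"],float).ravel()
    return d
def ray(d,uv):
    q=cv2.undistortPoints(np.array([[uv]],float),np.array(d["K"],float),np.array(d["dist"],float))[0,0]
    v=d["Rwc"]@np.array([q[0],q[1],1]); return d["c"],v/np.linalg.norm(v)
def onz(d,uv,z):
    c,v=ray(d,uv); return c+v*(z-c[2])/v[2]
def proj(d,P):
    P=np.atleast_2d(np.array(P,float)); pc=(P-d["c"])@d["Rwc"]
    return cv2.projectPoints(pc,np.zeros(3),np.zeros(3),np.array(d["K"],float),np.array(d["dist"],float))[0][:,0]
def blobs(f,lo,hi,amin=40):
    m=cv2.inRange(cv2.cvtColor(f,cv2.COLOR_BGR2HSV),np.array(lo),np.array(hi))
    n,l,st,ce=cv2.connectedComponentsWithStats(m)
    return [(tuple(int(x) for x in st[i]),ce[i].round(1).tolist()) for i in range(1,n) if st[i][4]>=amin],l
E
python3 - <<'E'
from h import *
s,p,T=pose(); print(s["time"],p,T.round(2).tolist(),s["force"],s["gripper_width"])
ims=[]
for n in("scene","top"):
    d=grab(n); cv2.imwrite(f"pics/{n}0.png",d["frame"]); print(n,d["c"].round(3),d["Rwc"][:,2].round(2)); 
    print(blobs(d["frame"],(95,90,40),(130,255,255))[0])
    ims.append(d["frame"])
E
```

```text
pics
0.0 [ 0.23946722 -0.49457034  0.23039328] [[-0.0, -0.44, 0.9], [0.0, 0.9, 0.44], [-1.0, 0.0, -0.0]] [-0.01590899 -0.52488724  0.46286383] 1.002070107299168
scene [-0.209 -0.65   0.518] [ 0.77  0.44 -0.46]
[((97, 38, 65, 7, 316), [128.6, 41.2]), ((304, 175, 11, 23, 202), [308.6, 186.2]), ((258, 186, 17, 10, 89), [265.8, 191.7]), ((438, 364, 27, 16, 276), [451.0, 371.9])]
top [ 0.357 -0.23   1.033] [ 0.17 -0.03 -0.98]
[((305, 215, 12, 12, 112), [310.6, 220.5]), ((242, 222, 20, 20, 100), [252.6, 232.4])]
```

View pics/scene0.png

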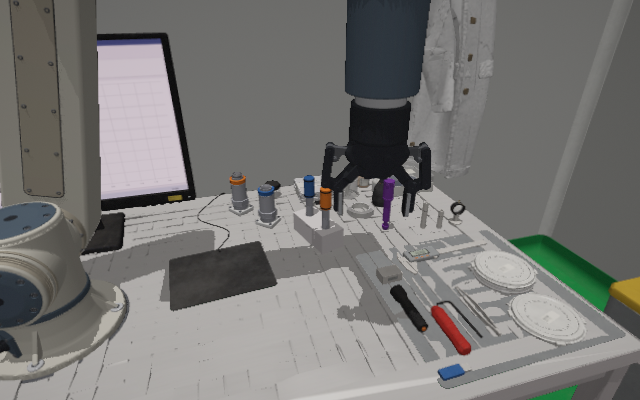

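View pics/top0.png

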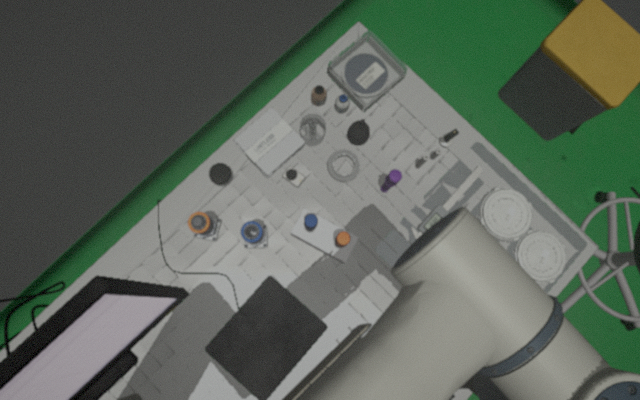

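Scene: the blue-sleeved tube is at (309,186) in the scene view and (311,221) in the top view. The blue-collar fitting is at (266,192) and (253,233).

Could be mistaken for the tube (top pixels):
- orange-sleeved spare (343,239)
- purple look-alike (392,180)
- blue-capped vial (343,101)

Could be mistaken for the fitting: the orange plugged one (201,223).

I choose the blue sleeve at (311,221) and the blue collar at (253,233).

Run:
```python
from h import *
a=grab("top"); b=grab("scene")
def tri(u,v):
    c1,v1=ray(a,u); c2,v2=ray(b,v)
    A=np.array([v1,-v2]).T; t=np.linalg.lstsq(A,c2-c1,rcond=None)[0]
    return (c1+t[0]*v1).round(4),(c2+t[1]*v2).round(4)
print("sleeve",tri((310.6,220.5),(308.6,186.2)))
print("sleeve z.15/.1475",onz(a,(310.6,220.5),.15),onz(a,(343,239),.15))
print("collar",tri((252.6,232.4),(265.8,191.7)), onz(a,(252.6,232.4),.1))
f=a["frame"][180:270,180:370]; g=b["frame"][155:245,215:365]
cv2.imwrite("pics/c1.png",np.vstack([cv2.resize(f,(760,360),interpolation=2),cv2.resize(g,(400,240),interpolation=2).repeat(1,0) if 0 else cv2.copyMakeBorder(cv2.resize(g,(400,240),interpolation=2),0,0,0,360,0)]))
```

```text
sleeve (array([ 0.4833, -0.2503,  0.1242]), array([ 0.4824, -0.249 ,  0.1241]))
sleeve z.15/.1475 [ 0.4797285  -0.24976325  0.15      ] [ 0.44497269 -0.31076507  0.15      ]
collar (array([ 0.4632, -0.1353,  0.0912]), array([ 0.4634, -0.1355,  0.0912])) [ 0.46223558 -0.13614377  0.1       ]
```

View pics/c1.png

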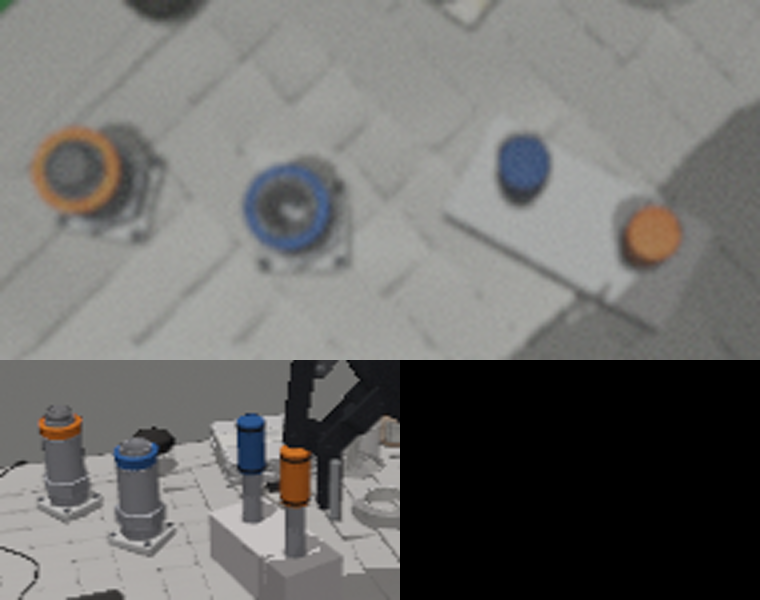

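The crop confirms it: blue sleeve on the tube at the rack's far hole, blue collar on the open fitting. Now I'll work out the approach.

```bash
cat >> h.py <<'E'
def cmd(target,yaw):
    "tool y at yaw (deg), x down"
    s,p,T=pose(); d=T.T@(np.array(target)-p)*1000
    y=np.array([np.cos(np.radians(yaw)),np.sin(np.radians(yaw)),0]); x=np.array([0,0,-1.]); G=np.array([x,y,np.cross(x,y)]).T
    w=R.from_matrix(T.T@G).as_rotvec()*180/np.pi/6
    print("t",round(s["time"],2),"p",p.round(4),"F",np.round(s["force"],1),"g",round(s["gripper_width"],3),"d",d.round(1),"w",w.round(2))
E
python3 -c "
from h import *
cmd((.481,-.25,.25),150)
d=eyes.get_image('wrist');print(np.array(d['mount']).round(3))"
```

```text
t 0.2 p [ 0.2395 -0.4948  0.2307] F [ 0.7  0.1 -0.7] g 1.0 d [-19.1 115.1 324. ] w [-5.69  0.   -0.01]
[[-0.    -0.28   0.96  -0.144]
 [ 1.    -0.     0.    -0.001]
 [ 0.     0.96   0.28  -0.072]
 [ 0.     0.     0.     1.   ]]
```

Emit:
move_arm:
  commands:
    - {"dx": -19, "dy": 20, "dz": 58, "wx": -1}
    - {"dx": -19, "dy": 40, "dz": 115, "wx": -2}
    - {"dx": -19, "dy": 60, "dz": 170, "wx": -3}
    - {"dx": -19, "dy": 80, "dz": 225, "wx": -4}
    - {"dx": -19, "dy": 98, "dz": 280, "wx": -5}
    - {"dx": -19, "dy": 115, "dz": 324, "wx": -5.7}
    - {"dx": -19, "dy": 115, "dz": 324, "wx": -5.7}
    - {"dx": -19, "dy": 115, "dz": 324, "wx": -5.7}

```text
validation failed for argument at $.co...
```

```bash
python3 -c "
from h import *
cmd((.481,-.25,.25),150)
d=grab('wrist');f=d['frame']
print(proj(d,[(.4815,-.25,.15),(.463,-.1355,.105)]))
B,_=blobs(f,(95,90,40),(130,255,255));print(B)
for (x,y,w,h,a),c in B: print(onz(d,c,.15),onz(d,c,.1))
cv2.imwrite('pics/w1.png',f)
t=grab('top');cv2.imwrite('pics/t1.png',t['frame'])
"
```

```text
t 0.25 p [ 0.2396 -0.4949  0.2309] F [0.2 0.5 0.1] g 1.0 d [-19.  115.2 324. ] w [-5.69  0.   -0.01]
[[439.27927935 520.14610745]
 [519.53328098 490.92876826]]
[((175, 80, 40, 29, 648), [194.4, 93.8])]
[ 0.20857693 -0.59810493  0.15      ] [ 0.21601636 -0.61378096  0.1       ]
```

View pics/w1.png

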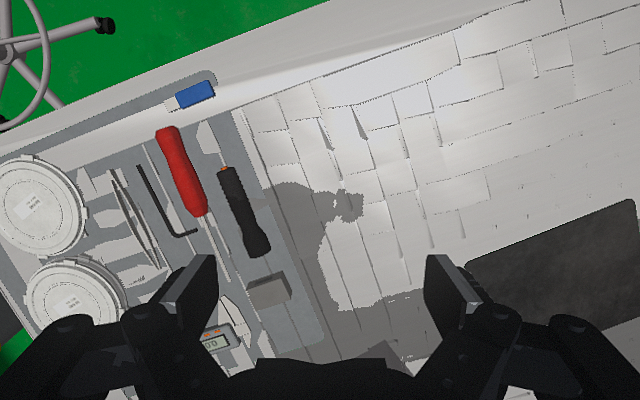

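The move was refused at validation, so the arm is still at the start (the wrist view shows only the desk and tools). I'll retry with every field filled in.

Emit:
move_arm:
  commands:
    - {"dx": -19, "dy": 20, "dz": 58, "wx": -1, "wy": 0, "wz": 0, "gripper": 1}
    - {"dx": -19, "dy": 40, "dz": 115, "wx": -2, "wy": 0, "wz": 0, "gripper": 1}
    - {"dx": -19, "dy": 60, "dz": 170, "wx": -3, "wy": 0, "wz": 0, "gripper": 1}
    - {"dx": -19, "dy": 80, "dz": 225, "wx": -4, "wy": 0, "wz": 0, "gripper": 1}
    - {"dx": -19, "dy": 98, "dz": 280, "wx": -5, "wy": 0, "wz": 0, "gripper": 1}
    - {"dx": -19, "dy": 115, "dz": 324, "wx": -5.7, "wy": 0, "wz": 0, "gripper": 1}
    - {"dx": -19, "dy": 115, "dz": 324, "wx": -5.7, "wy": 0, "wz": 0, "gripper": 1}

```text
time: 1.23
eef_pos: [0.4828, -0.2479, 0.2495]
orientation: [-0.355, 0.612, 0.356, 0.611]
force: [-0.4, 0.6, -0.9]
gripper_width: 1.0
```

```bash
python3 -c "
from h import *
cmd((.481,-.25,.25),150)
d=grab('wrist');f=d['frame']
print(d['c'],proj(d,[(.4815,-.25,.15),(.463,-.1355,.105),(.445,-.311,.15)]))
B,_=blobs(f,(95,90,40),(130,255,255));print(B)
t=grab('top');
B,_=blobs(t['frame'],(95,90,40),(130,255,255));print(B)
cv2.imwrite('pics/w2.png',np.hstack([cv2.resize(f,(480,300)),t['frame'][120:420,180:500]]))
"
```

```text
t 1.23 p [ 0.4828 -0.2479  0.2495] F [-0.4  0.6 -0.9] g 1.0 d [-0.5  0.6 -2.7] w [ 0.05  0.   -0.01]
[ 0.44730976 -0.31170567  0.39307878] [[321.35123944 195.45593479]
 [400.32470467 276.01349337]
 [323.56458222  92.96619484]]
[((306, 166, 30, 15, 155), [321.9, 172.0]), ((303, 177, 35, 33, 914), [320.3, 193.1]), ((44, 232, 22, 17, 275), [55.3, 240.5]), ((374, 252, 46, 44, 748), [395.2, 270.4])]
[((246, 222, 16, 20, 90), [255.5, 232.0]), ((484, 339, 15, 16, 108), [490.9, 346.4])]Traceback (most recent call last):
  File "<string>", line 9, in <module>
    cv2.imwrite('pics/w2.png',np.hstack([cv2.resize(f,(480,300)),t['frame'][120:420,180:500]]))
                              ~~~~~~~~~^^^^^^^^^^^^^^^^^^^^^^^^^^^^^^^^^^^^^^^^^^^^^^^^^^^^^^^
    return _nx.concatenate(arrs, 1, dtype=dtype, casting=casting)
           ~~~~~~~~~~~~~~~^^^^^^^^^^^^^^^^^^^^^^^^^^^^^^^^^^^^^^^
ValueError: all the input array dimensions except for the concatenation axis must match exactly, but along dimension 0, the array at index 0 has size 300 and the array at index 1 has size 280
```

```bash
python3 -c "
from h import *
d=grab('wrist');f=d['frame']
cv2.imwrite('pics/w2.png',cv2.resize(f[60:320,260:460],(600,780),interpolation=2)[:600] if 0 else cv2.resize(f[140:310,270:450],(635,600),interpolation=2))
B,l=blobs(f,(95,90,40),(130,255,255))
print(onz(d,(320.3,193.1),.15))
m=(l==l[192,320]).astype(np.uint8)
# collar: hull ellipse
for (x,y,w,h,a),c in B[-1:]:
    sub=np.zeros(f.shape[:2],np.uint8); sub[y:y+h,x:x+w]=(l[y:y+h,x:x+w]>0)*255
    hull=cv2.convexHull(cv2.findNonZero(sub)); e=cv2.fitEllipse(hull); print(e)
    for z in(.085,.09,.095,.1): print(z,onz(d,e[0],z))
"
```

```text
[ 0.47973805 -0.25396237  0.15      ]
((396.28228759765625, 275.9757995605469), (44.00509262084961, 45.82167053222656), 90.3447494506836)
0.085 [ 0.4664474  -0.12723853  0.085     ]
0.09 [ 0.46610665 -0.13025702  0.09      ]
0.095 [ 0.46576591 -0.13327552  0.095     ]
0.1 [ 0.46542516 -0.13629401  0.1       ]
```

View pics/w2.png

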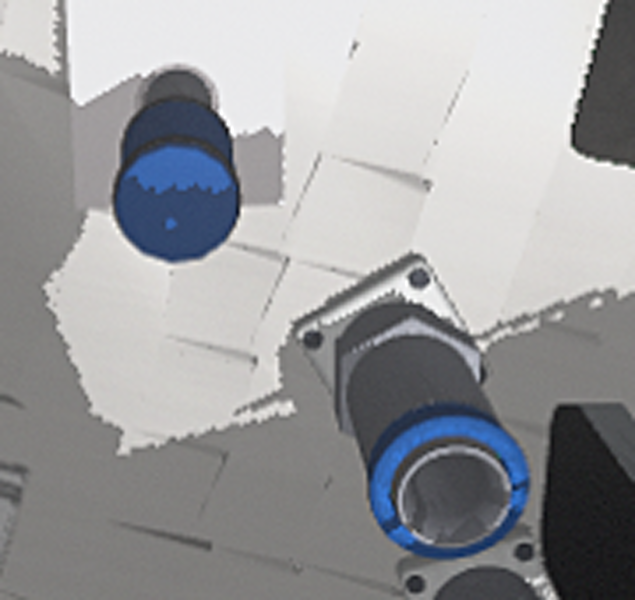

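The crop shows the tube's top disc centred at about (320.3,197.0) in the wrist image and the mouth's rim at about (398.8,280.6).

```bash
python3 -c "
from h import *
d=grab('wrist')
t=onz(d,(320.3,197),.15); print('tube',t,'mouth',onz(d,(398.8,280.6),.105))
cmd((t[0],t[1],.106),150)
"
```

```text
tube [ 0.48085993 -0.25192094  0.15      ] mouth [ 0.46497273 -0.13424834  0.105     ]
t 1.43 p [ 0.4806 -0.2509  0.2502] F [ 0.3 -0.2  0.3] g 1.0 d [144.2  -0.8  -0.8] w [-0.01  0.   -0.  ]
```

Emit:
move_arm:
  commands:
    - {"dx": 48, "dy": -1, "dz": -1, "wx": 0, "wy": 0, "wz": 0, "gripper": 1}
    - {"dx": 96, "dy": -1, "dz": -1, "wx": 0, "wy": 0, "wz": 0, "gripper": 1}
    - {"dx": 135, "dy": -1, "dz": -1, "wx": 0, "wy": 0, "wz": 0, "gripper": 1}
    - {"dx": 144, "dy": -1, "dz": -1, "wx": 0, "wy": 0, "wz": 0, "gripper": 1}
    - {"dx": 144, "dy": -1, "dz": -1, "wx": 0, "wy": 0, "wz": 0, "gripper": 1}

```text
time: 2.05
eef_pos: [0.481, -0.2531, 0.1071]
orientation: [-0.353, 0.613, 0.353, 0.613]
force: [0.6, 0.4, 0.3]
gripper_width: 1.002
```

Emit:
move_arm:
  commands:
    - {"dx": 0, "dy": 0, "dz": 0, "wx": 0, "wy": 0, "wz": 0, "gripper": -1}
    - {"dx": 0, "dy": 0, "dz": 0, "wx": 0, "wy": 0, "wz": 0, "gripper": -1}
    - {"dx": 0, "dy": 0, "dz": 0, "wx": 0, "wy": 0, "wz": 0, "gripper": -1}
    - {"dx": 0, "dy": 0, "dz": 0, "wx": 0, "wy": 0, "wz": 0, "gripper": -1}
    - {"dx": 0, "dy": 0, "dz": 0, "wx": 0, "wy": 0, "wz": 0, "gripper": -1}
    - {"dx": 0, "dy": 0, "dz": 0, "wx": 0, "wy": 0, "wz": 0, "gripper": -1}
  grip_force: 70

```text
time: 2.8
eef_pos: [0.4813, -0.2532, 0.1078]
orientation: [-0.354, 0.612, 0.353, 0.613]
force: [-0.8, 1.1, 7.2]
gripper_width: 0.291
```

```bash
python3 -c "
from h import *
cmd((.465,-.1345,.235),150)
"
```

```text
t 2.8 p [ 0.4813 -0.2532  0.1078] F [-0.8  1.1  7.2] g 0.291 d [-127.3   73.4   94.5] w [-0.01 -0.    0.01]
```

Emit:
move_arm:
  commands:
    - {"dx": -20, "dy": 0, "dz": 0, "wx": 0, "wy": 0, "wz": 0, "gripper": -1}
    - {"dx": -60, "dy": 0, "dz": 0, "wx": 0, "wy": 0, "wz": 0, "gripper": -1}
    - {"dx": -100, "dy": 0, "dz": 0, "wx": 0, "wy": 0, "wz": 0, "gripper": -1}
    - {"dx": -127, "dy": 0, "dz": 0, "wx": 0, "wy": 0, "wz": 0, "gripper": -1}
    - {"dx": -127, "dy": 20, "dz": 25, "wx": 0, "wy": 0, "wz": 0, "gripper": -1}
    - {"dx": -127, "dy": 45, "dz": 58, "wx": 0, "wy": 0, "wz": 0, "gripper": -1}
    - {"dx": -127, "dy": 66, "dz": 85, "wx": 0, "wy": 0, "wz": 0, "gripper": -1}
    - {"dx": -127, "dy": 73, "dz": 94, "wx": 0, "wy": 0, "wz": 0, "gripper": -1}
    - {"dx": -127, "dy": 73, "dz": 94, "wx": 0, "wy": 0, "wz": 0, "gripper": -1}
    - {"dx": -127, "dy": 73, "dz": 94, "wx": 0, "wy": 0, "wz": 0, "gripper": -1}

```text
time: 4.05
eef_pos: [0.4651, -0.1358, 0.2344]
orientation: [-0.354, 0.613, 0.353, 0.613]
force: [-0.9, 0.2, -1.6]
gripper_width: 0.291
```

```bash
python3 -c "
from h import *
cmd((.465,-.1345,.235),150)
d=grab('wrist');b=grab('scene')
q=proj(b,(.465,-.1345,.13))[0].astype(int);print(q, proj(d,(.465,-.1345,.105)))
x,y=q
g=cv2.resize(b['frame'][y-70:y+70,x-60:x+60],(514,600),interpolation=2)
cv2.imwrite('pics/s3.png',np.hstack([g,cv2.resize(d['frame'][100:400,250:390],(280,600))]))
"
```

```text
t 4.05 p [ 0.4651 -0.1358  0.2344] F [-0.9  0.2 -1.6] g 0.291 d [-0.6  0.7  1.1] w [-0.02 -0.01  0.01]
[264 177] [[322.36805264 189.46476839]]
```

View pics/s3.png

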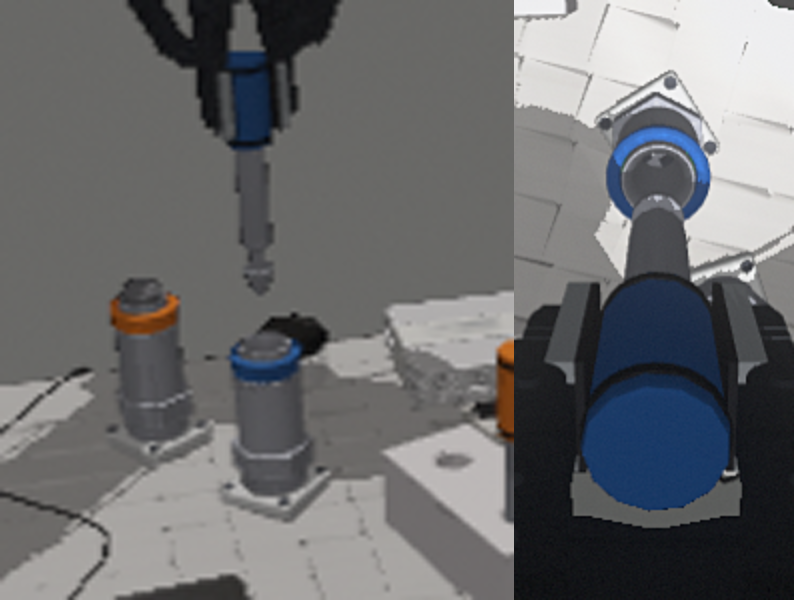

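The tube is held upright about 33 mm above the mouth. The mouth in the wrist view at about (322.7,188.5) agrees with the prediction (322.4,189.5). I'll descend into the funnel and feel for contact.

Emit:
move_arm:
  commands:
    - {"dx": 10, "dy": 0.7, "dz": 1, "wx": 0, "wy": 0, "wz": 0, "gripper": -1}
    - {"dx": 25, "dy": 0.7, "dz": 1, "wx": 0, "wy": 0, "wz": 0, "gripper": -1}
    - {"dx": 35, "dy": 0.7, "dz": 1, "wx": 0, "wy": 0, "wz": 0, "gripper": -1}
    - {"dx": 43, "dy": 0.7, "dz": 1, "wx": 0, "wy": 0, "wz": 0, "gripper": -1}
    - {"dx": 43, "dy": 0.7, "dz": 1, "wx": 0, "wy": 0, "wz": 0, "gripper": -1}

```text
time: 4.78
eef_pos: [0.4646, -0.1347, 0.1907]
orientation: [-0.353, 0.613, 0.353, 0.612]
force: [-0.0, 0.4, -0.2]
gripper_width: 0.287
```

```bash
python3 -c "
from h import *
cmd((.465,-.1345,.181),150)
d=grab('wrist');b=grab('scene')
x,y=264,180
g=cv2.resize(b['frame'][y-30:y+40,x-35:x+35],(500,500),interpolation=2)
cv2.imwrite('pics/s4.png',np.hstack([g,cv2.resize(d['frame'][130:255,285:360],(300,500),interpolation=2)]))
"
```

```text
t 4.78 p [ 0.4646 -0.1347  0.1907] F [-0.   0.4 -0.2] g 0.287 d [ 9.7 -0.2  0.4] w [-0.02 -0.01 -0.  ]
```

View pics/s4.png

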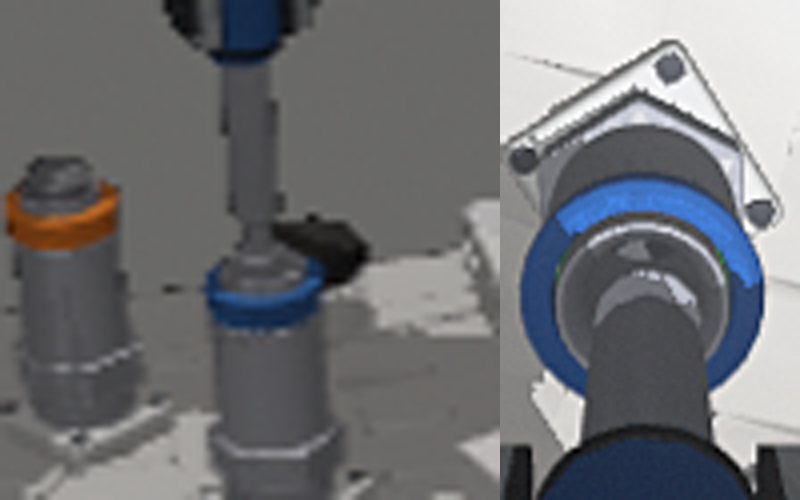

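The tip is in the funnel and roughly centred (tube axis about 1 px off the rim centre), with no contact force. I'll go on down slowly.

Emit:
move_arm:
  commands:
    - {"dx": 3, "dy": -0.2, "dz": 0.3, "wx": 0, "wy": 0, "wz": 0, "gripper": -1}
    - {"dx": 6, "dy": -0.2, "dz": 0.3, "wx": 0, "wy": 0, "wz": 0, "gripper": -1}
    - {"dx": 9, "dy": -0.2, "dz": 0.3, "wx": 0, "wy": 0, "wz": 0, "gripper": -1}
    - {"dx": 12, "dy": -0.2, "dz": 0.3, "wx": 0, "wy": 0, "wz": 0, "gripper": -1}

```text
time: 5.38
eef_pos: [0.4654, -0.1348, 0.1795]
orientation: [-0.354, 0.613, 0.352, 0.613]
force: [-0.8, -1.0, -1.1]
gripper_width: 0.287
```

Emit:
move_arm:
  commands:
    - {"dx": 3, "dy": 0, "dz": 0, "wx": 0, "wy": 0, "wz": 0, "gripper": -1}
    - {"dx": 6, "dy": 0, "dz": 0, "wx": 0, "wy": 0, "wz": 0, "gripper": -1}
    - {"dx": 9, "dy": 0, "dz": 0, "wx": 0, "wy": 0, "wz": 0, "gripper": -1}

```text
time: 5.75
eef_pos: [0.4654, -0.1349, 0.1703]
orientation: [-0.354, 0.613, 0.352, 0.613]
force: [-0.5, 0.0, -1.2]
gripper_width: 0.288
```

Emit:
move_arm:
  commands:
    - {"dx": 3, "dy": 0, "dz": 0, "wx": 0, "wy": 0, "wz": 0, "gripper": -1}
    - {"dx": 6, "dy": 0, "dz": 0, "wx": 0, "wy": 0, "wz": 0, "gripper": -1}
    - {"dx": 9, "dy": 0, "dz": 0, "wx": 0, "wy": 0, "wz": 0, "gripper": -1}
    - {"dx": 12, "dy": 0, "dz": 0, "wx": 0, "wy": 0, "wz": 0, "gripper": -1}

```text
time: 6.25
eef_pos: [0.4654, -0.1349, 0.1582]
orientation: [-0.354, 0.613, 0.352, 0.613]
force: [-1.0, -1.2, -0.9]
gripper_width: 0.286
```

Emit:
move_arm:
  commands:
    - {"dx": 2, "dy": 0, "dz": 0, "wx": 0, "wy": 0, "wz": 0, "gripper": -1}
    - {"dx": 4, "dy": 0, "dz": 0, "wx": 0, "wy": 0, "wz": 0, "gripper": -1}
    - {"dx": 6, "dy": 0, "dz": 0, "wx": 0, "wy": 0, "wz": 0, "gripper": -1}
    - {"dx": 8, "dy": 0, "dz": 0, "wx": 0, "wy": 0, "wz": 0, "gripper": -1}
    - {"dx": 10, "dy": 0, "dz": 0, "wx": 0, "wy": 0, "wz": 0, "gripper": -1}

```text
time: 6.88
eef_pos: [0.4654, -0.135, 0.1481]
orientation: [-0.354, 0.613, 0.352, 0.613]
force: [-0.3, 0.0, 0.4]
gripper_width: 0.289
```

Emit:
move_arm:
  commands:
    - {"dx": 2, "dy": 0, "dz": 0, "wx": 0, "wy": 0, "wz": 0, "gripper": -1}
    - {"dx": 4, "dy": 0, "dz": 0, "wx": 0, "wy": 0, "wz": 0, "gripper": -1}
    - {"dx": 6, "dy": 0, "dz": 0, "wx": 0, "wy": 0, "wz": 0, "gripper": -1}
    - {"dx": 8, "dy": 0, "dz": 0, "wx": 0, "wy": 0, "wz": 0, "gripper": -1}

```text
time: 7.38
eef_pos: [0.4654, -0.135, 0.1399]
orientation: [-0.354, 0.613, 0.352, 0.613]
force: [-0.4, -0.4, -0.6]
gripper_width: 0.29
```

Emit:
move_arm:
  commands:
    - {"dx": 1, "dy": 0, "dz": 0, "wx": 0, "wy": 0, "wz": 0, "gripper": -1}
    - {"dx": 2, "dy": 0, "dz": 0, "wx": 0, "wy": 0, "wz": 0, "gripper": -1}
    - {"dx": 3, "dy": 0, "dz": 0, "wx": 0, "wy": 0, "wz": 0, "gripper": -1}

```text
time: 7.75
eef_pos: [0.4654, -0.135, 0.1369]
orientation: [-0.354, 0.613, 0.352, 0.613]
force: [-0.6, -1.2, -0.7]
gripper_width: 0.288
```

Emit:
move_arm:
  commands:
    - {"dx": 0.7, "dy": 0, "dz": 0, "wx": 0, "wy": 0, "wz": 0, "gripper": -1}
    - {"dx": 1.4, "dy": 0, "dz": 0, "wx": 0, "wy": 0, "wz": 0, "gripper": -1}
    - {"dx": 2, "dy": 0, "dz": 0, "wx": 0, "wy": 0, "wz": 0, "gripper": -1}

```text
time: 8.12
eef_pos: [0.4654, -0.135, 0.1349]
orientation: [-0.354, 0.613, 0.352, 0.613]
force: [-1.6, -0.7, 0.7]
gripper_width: 0.286
```

Emit:
move_arm:
  commands:
    - {"dx": 0.7, "dy": 0, "dz": 0, "wx": 0, "wy": 0, "wz": 0, "gripper": -1}
    - {"dx": 1.4, "dy": 0, "dz": 0, "wx": 0, "wy": 0, "wz": 0, "gripper": -1}
    - {"dx": 2, "dy": 0, "dz": 0, "wx": 0, "wy": 0, "wz": 0, "gripper": -1}

```text
time: 8.5
eef_pos: [0.4655, -0.1351, 0.1331]
orientation: [-0.354, 0.613, 0.352, 0.613]
force: [-1.6, -0.5, 1.2]
gripper_width: 0.285
```

Emit:
move_arm:
  commands:
    - {"dx": 0.7, "dy": 0, "dz": 0, "wx": 0, "wy": 0, "wz": 0, "gripper": -1}
    - {"dx": 1.4, "dy": 0, "dz": 0, "wx": 0, "wy": 0, "wz": 0, "gripper": -1}
    - {"dx": 2, "dy": 0, "dz": 0, "wx": 0, "wy": 0, "wz": 0, "gripper": -1}

```text
time: 8.88
eef_pos: [0.4656, -0.1352, 0.1312]
orientation: [-0.354, 0.613, 0.352, 0.613]
force: [-1.5, -0.5, 3.4]
gripper_width: 0.287
```

Emit:
move_arm:
  commands:
    - {"dx": 0.5, "dy": 0, "dz": 0, "wx": 0, "wy": 0, "wz": 0, "gripper": -1}
    - {"dx": 1, "dy": 0, "dz": 0, "wx": 0, "wy": 0, "wz": 0, "gripper": -1}

```text
time: 9.12
eef_pos: [0.4656, -0.1353, 0.1303]
orientation: [-0.354, 0.613, 0.352, 0.613]
force: [-1.2, -0.9, 3.8]
gripper_width: 0.288
```

Emit:
move_arm:
  commands:
    - {"dx": 0.5, "dy": 0, "dz": 0, "wx": 0, "wy": 0, "wz": 0, "gripper": -1}
    - {"dx": 1, "dy": 0, "dz": 0, "wx": 0, "wy": 0, "wz": 0, "gripper": -1}

```text
time: 9.38
eef_pos: [0.4657, -0.1353, 0.1294]
orientation: [-0.354, 0.613, 0.352, 0.613]
force: [-1.7, -0.8, 3.7]
gripper_width: 0.29
```

Emit:
move_arm:
  commands:
    - {"dx": 0.5, "dy": 0, "dz": 0, "wx": 0, "wy": 0, "wz": 0, "gripper": -1}
    - {"dx": 1, "dy": 0, "dz": 0, "wx": 0, "wy": 0, "wz": 0, "gripper": -1}
    - {"dx": 1.5, "dy": 0, "dz": 0, "wx": 0, "wy": 0, "wz": 0, "gripper": -1}

```text
time: 9.75
eef_pos: [0.4657, -0.1354, 0.1282]
orientation: [-0.354, 0.613, 0.352, 0.613]
force: [-2.3, -2.2, 2.4]
gripper_width: 0.29
```

Emit:
move_arm:
  commands:
    - {"dx": 0.5, "dy": 0, "dz": 0, "wx": 0, "wy": 0, "wz": 0, "gripper": -1}
    - {"dx": 1, "dy": 0, "dz": 0, "wx": 0, "wy": 0, "wz": 0, "gripper": -1}
    - {"dx": 1.5, "dy": 0, "dz": 0, "wx": 0, "wy": 0, "wz": 0, "gripper": -1}

```text
time: 10.12
eef_pos: [0.4657, -0.1353, 0.1264]
orientation: [-0.354, 0.613, 0.352, 0.613]
force: [-0.5, -0.9, 1.7]
gripper_width: 0.288
```

Emit:
move_arm:
  commands:
    - {"dx": 0.5, "dy": 0, "dz": 0, "wx": 0, "wy": 0, "wz": 0, "gripper": -1}
    - {"dx": 1, "dy": 0, "dz": 0, "wx": 0, "wy": 0, "wz": 0, "gripper": -1}
    - {"dx": 1.5, "dy": 0, "dz": 0, "wx": 0, "wy": 0, "wz": 0, "gripper": -1}

```text
time: 10.5
eef_pos: [0.4656, -0.1353, 0.1249]
orientation: [-0.354, 0.613, 0.352, 0.613]
force: [-1.9, -0.8, 1.0]
gripper_width: 0.286
```

Emit:
move_arm:
  commands:
    - {"dx": 0.5, "dy": 0, "dz": 0, "wx": 0, "wy": 0, "wz": 0, "gripper": -1}
    - {"dx": 1, "dy": 0, "dz": 0, "wx": 0, "wy": 0, "wz": 0, "gripper": -1}
    - {"dx": 1.5, "dy": 0, "dz": 0, "wx": 0, "wy": 0, "wz": 0, "gripper": -1}

```text
time: 10.88
eef_pos: [0.4656, -0.1353, 0.1233]
orientation: [-0.354, 0.613, 0.352, 0.613]
force: [-1.7, -0.9, 1.8]
gripper_width: 0.289
```

Emit:
move_arm:
  commands:
    - {"dx": 0.5, "dy": 0, "dz": 0, "wx": 0, "wy": 0, "wz": 0, "gripper": -1}
    - {"dx": 1, "dy": 0, "dz": 0, "wx": 0, "wy": 0, "wz": 0, "gripper": -1}
    - {"dx": 1.5, "dy": 0, "dz": 0, "wx": 0, "wy": 0, "wz": 0, "gripper": -1}

```text
time: 11.25
eef_pos: [0.4656, -0.1353, 0.1218]
orientation: [-0.354, 0.613, 0.352, 0.613]
force: [-1.4, -0.3, 1.4]
gripper_width: 0.286
```

Emit:
move_arm:
  commands:
    - {"dx": 0.5, "dy": 0, "dz": 0, "wx": 0, "wy": 0, "wz": 0, "gripper": -1}
    - {"dx": 1, "dy": 0, "dz": 0, "wx": 0, "wy": 0, "wz": 0, "gripper": -1}
    - {"dx": 1.5, "dy": 0, "dz": 0, "wx": 0, "wy": 0, "wz": 0, "gripper": -1}

```text
time: 11.62
eef_pos: [0.4656, -0.1353, 0.1203]
orientation: [-0.354, 0.613, 0.352, 0.613]
force: [-1.0, -0.8, 1.4]
gripper_width: 0.286
```

Emit:
move_arm:
  commands:
    - {"dx": 0.5, "dy": 0, "dz": 0, "wx": 0, "wy": 0, "wz": 0, "gripper": -1}
    - {"dx": 1, "dy": 0, "dz": 0, "wx": 0, "wy": 0, "wz": 0, "gripper": -1}
    - {"dx": 1.5, "dy": 0, "dz": 0, "wx": 0, "wy": 0, "wz": 0, "gripper": -1}

```text
time: 12.0
eef_pos: [0.4656, -0.1353, 0.1188]
orientation: [-0.354, 0.613, 0.352, 0.613]
force: [-2.5, 0.1, 3.1]
gripper_width: 0.287
```

Emit:
move_arm:
  commands:
    - {"dx": 0.5, "dy": 0, "dz": 0, "wx": 0, "wy": 0, "wz": 0, "gripper": -1}
    - {"dx": 1, "dy": 0, "dz": 0, "wx": 0, "wy": 0, "wz": 0, "gripper": -1}

```text
time: 12.25
eef_pos: [0.4657, -0.1354, 0.1183]
orientation: [-0.354, 0.613, 0.352, 0.613]
force: [-3.4, -0.7, 7.0]
gripper_width: 0.291
```

Emit:
move_arm:
  commands:
    - {"dx": 0.5, "dy": 0, "dz": 0, "wx": 0, "wy": 0, "wz": 0, "gripper": -1}
    - {"dx": 1, "dy": 0, "dz": 0, "wx": 0, "wy": 0, "wz": 0, "gripper": -1}
    - {"dx": 1.5, "dy": 0, "dz": 0, "wx": 0, "wy": 0, "wz": 0, "gripper": -1}

```text
time: 12.62
eef_pos: [0.4657, -0.1355, 0.1178]
orientation: [-0.355, 0.613, 0.352, 0.613]
force: [-5.0, 0.4, 10.6]
gripper_width: 0.288
```

Emit:
move_arm:
  commands:
    - {"dx": 0.6, "dy": 0, "dz": 0, "wx": 0, "wy": 0, "wz": 0, "gripper": -1}
    - {"dx": 1.2, "dy": 0, "dz": 0, "wx": 0, "wy": 0, "wz": 0, "gripper": -1}
    - {"dx": 1.8, "dy": 0, "dz": 0, "wx": 0, "wy": 0, "wz": 0, "gripper": -1}

```text
time: 13.0
eef_pos: [0.4658, -0.1356, 0.1174]
orientation: [-0.355, 0.612, 0.352, 0.613]
force: [-5.7, 1.3, 12.8]
gripper_width: 0.287
```

Emit:
move_arm:
  commands:
    - {"dx": 0.8, "dy": 0, "dz": 0, "wx": 0, "wy": 0, "wz": 0, "gripper": -1}
    - {"dx": 1.6, "dy": 0, "dz": 0, "wx": 0, "wy": 0, "wz": 0, "gripper": -1}
    - {"dx": 2.4, "dy": 0, "dz": 0, "wx": 0, "wy": 0, "wz": 0, "gripper": -1}
    - {"dx": 2.4, "dy": 0, "dz": 0, "wx": 0, "wy": 0, "wz": 0, "gripper": -1}

```text
time: 13.5
eef_pos: [0.4658, -0.1357, 0.1168]
orientation: [-0.355, 0.612, 0.351, 0.613]
force: [-6.7, 2.1, 14.8]
gripper_width: 0.288
```

Emit:
move_arm:
  commands:
    - {"dx": 1, "dy": 0.4, "dz": -0.1, "wx": 0, "wy": 0, "wz": 0, "gripper": -1}
    - {"dx": 2, "dy": 0.6, "dz": -0.2, "wx": 0, "wy": 0, "wz": 0, "gripper": -1}
    - {"dx": 2.8, "dy": 0.6, "dz": -0.2, "wx": 0, "wy": 0, "wz": 0, "gripper": -1}
    - {"dx": 2.8, "dy": 0.6, "dz": -0.2, "wx": 0, "wy": 0, "wz": 0, "gripper": -1}

```text
time: 14.0
eef_pos: [0.4658, -0.1356, 0.1164]
orientation: [-0.356, 0.611, 0.351, 0.613]
force: [-7.1, 2.2, 18.4]
gripper_width: 0.286
```

```bash
python3 -c "
from h import *
cmd((.465,-.1345,.181),150)
print([np.round(arm.get_state()[k],2) for k in('force','torque')])
d=grab('wrist');b=grab('scene')
B,l=blobs(d['frame'],(95,90,40),(130,255,255));print(B)
g=cv2.resize(b['frame'][145:215,230:300],(500,500),interpolation=2)
cv2.imwrite('pics/s5.png',np.hstack([g,cv2.resize(d['frame'][150:350,260:380],(300,500),interpolation=2)]))
"
```

```text
t 14.0 p [ 0.4658 -0.1356  0.1164] F [-7.1  2.2 18.4] g 0.286 d [-64.6   0.7   0.5] w [ 0.   -0.01  0.08]
[array([-7.12,  2.23, 18.42]), array([1.18, 2.8 , 0.02])]
[((282, 205, 84, 38, 1320), [323.4, 221.0]), ((288, 239, 67, 60, 2386), [321.4, 265.6]), ((283, 286, 75, 70, 4063), [320.5, 320.6])]
```

View pics/s5.png

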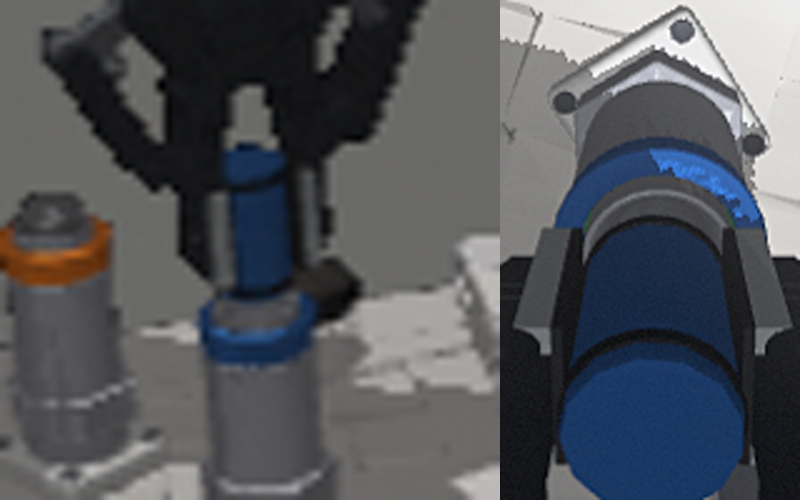

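The tube is deep in the fitting: the sleeve's lower edge is just above the mouth, and the collar is still down. Push is about 19.6 N with the tube's weight, above the 16 N that is sure to snap it in. Now the gentle pull.

Emit:
move_arm:
  commands:
    - {"dx": 0, "dy": 0.3, "dz": 0.2, "wx": 0, "wy": 0, "wz": 0, "gripper": -1}
    - {"dx": -0.5, "dy": 0.6, "dz": 0.3, "wx": 0, "wy": 0, "wz": 0.08, "gripper": -1}
    - {"dx": -1, "dy": 0.6, "dz": 0.3, "wx": 0, "wy": 0, "wz": 0.08, "gripper": -1}
    - {"dx": -1.5, "dy": 0.6, "dz": 0.3, "wx": 0, "wy": 0, "wz": 0.08, "gripper": -1}
    - {"dx": -2, "dy": 0.6, "dz": 0.3, "wx": 0, "wy": 0, "wz": 0.08, "gripper": -1}

```text
time: 14.72
eef_pos: [0.4657, -0.1353, 0.1187]
orientation: [-0.354, 0.613, 0.353, 0.612]
force: [-1.6, -1.8, 2.8]
gripper_width: 0.286
```

Emit:
move_arm:
  commands:
    - {"dx": -0.7, "dy": 0, "dz": 0, "wx": 0, "wy": 0, "wz": 0, "gripper": -1}
    - {"dx": -1.4, "dy": 0, "dz": 0, "wx": 0, "wy": 0, "wz": 0, "gripper": -1}
    - {"dx": -2, "dy": 0, "dz": 0, "wx": 0, "wy": 0, "wz": 0, "gripper": -1}

```text
time: 15.1
eef_pos: [0.4654, -0.1351, 0.1196]
orientation: [-0.354, 0.613, 0.354, 0.612]
force: [2.2, -2.5, -9.1]
gripper_width: 0.287
```

Emit:
move_arm:
  commands:
    - {"dx": -0.7, "dy": 0, "dz": 0, "wx": 0, "wy": 0, "wz": 0, "gripper": -1}
    - {"dx": -1.4, "dy": 0, "dz": 0, "wx": 0, "wy": 0, "wz": 0, "gripper": -1}
    - {"dx": -2.1, "dy": 0, "dz": 0, "wx": 0, "wy": 0, "wz": 0, "gripper": -1}

```text
time: 15.48
eef_pos: [0.4654, -0.1351, 0.1215]
orientation: [-0.353, 0.613, 0.354, 0.612]
force: [2.5, -3.3, -9.7]
gripper_width: 0.285
```

Emit:
move_arm:
  commands:
    - {"dx": -0.7, "dy": 0, "dz": 0, "wx": 0, "wy": 0, "wz": 0, "gripper": -1}
    - {"dx": -1.4, "dy": 0, "dz": 0, "wx": 0, "wy": 0, "wz": 0, "gripper": -1}
    - {"dx": -2, "dy": 0, "dz": 0, "wx": 0, "wy": 0, "wz": 0, "gripper": -1}

```text
time: 15.85
eef_pos: [0.4653, -0.135, 0.1231]
orientation: [-0.353, 0.613, 0.354, 0.612]
force: [5.0, -3.4, -15.0]
gripper_width: 0.289
```

Emit:
move_arm:
  commands:
    - {"dx": -0.8, "dy": 0, "dz": 0, "wx": 0, "wy": 0, "wz": 0, "gripper": -1}
    - {"dx": -1.6, "dy": 0, "dz": 0, "wx": 0, "wy": 0, "wz": 0, "gripper": -1}
    - {"dx": -2.2, "dy": 0, "dz": 0, "wx": 0, "wy": 0, "wz": 0, "gripper": -1}

```text
time: 16.23
eef_pos: [0.465, -0.1348, 0.1233]
orientation: [-0.353, 0.613, 0.354, 0.612]
force: [7.2, -5.6, -25.8]
gripper_width: 0.285
```

```bash
python3 -c "
from h import *
cmd((.465,-.135,.123),150)
d=grab('wrist');b=grab('scene')
for f in(d,b): print(blobs(f['frame'],(45,80,40),(80,255,255),5)[0][:8])
g=cv2.resize(b['frame'][145:215,230:300],(500,500),interpolation=2)
cv2.imwrite('pics/s6.png',np.hstack([g,cv2.resize(d['frame'][150:350,260:380],(300,500),interpolation=2)]))
"
```

```text
t 16.23 p [ 0.465  -0.1348  0.1233] F [  7.2  -5.6 -25.8] g 0.285 d [ 0.3 -0.1 -0.2] w [-0.01 -0.01 -0.03]
[]
[((508, 235, 109, 77, 3065), [568.1, 267.8]), ((527, 385, 51, 15, 345), [557.5, 394.4])]
```

View pics/s6.png

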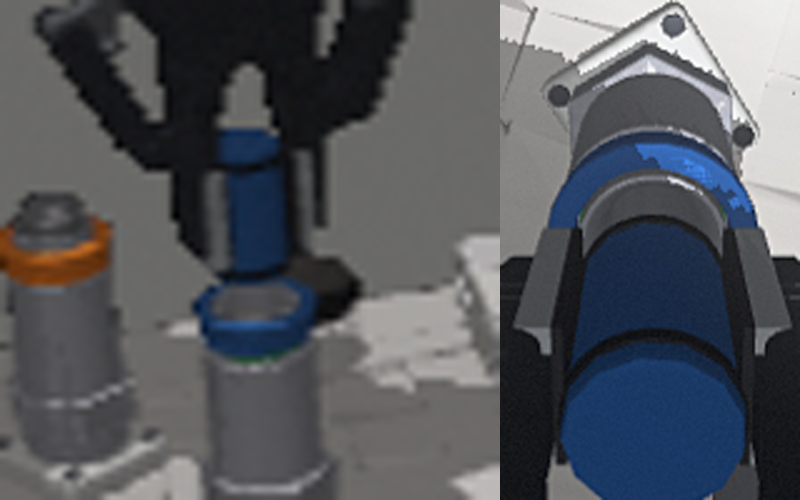

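The collar is up with the green ring showing beneath it, and the pull has met the hard stop (+11 N over 0.2 mm). Now I'll unload and let go.

Emit:
move_arm:
  commands:
    - {"dx": 0.2, "dy": 0, "dz": 0, "wx": 0, "wy": 0, "wz": 0, "gripper": -1}
    - {"dx": 0.2, "dy": 0, "dz": 0, "wx": 0, "wy": 0, "wz": 0, "gripper": -1}
    - {"dx": 0.2, "dy": 0, "dz": 0, "wx": 0, "wy": 0, "wz": 0, "gripper": -1}
  grip_force: 40

```text
time: 16.7
eef_pos: [0.4653, -0.1349, 0.1231]
orientation: [-0.353, 0.613, 0.354, 0.612]
force: [3.3, -4.3, -11.1]
gripper_width: 0.288
```

Emit:
move_arm:
  commands:
    - {"dx": 0.4, "dy": 0, "dz": 0, "wx": 0, "wy": 0, "wz": 0, "gripper": -1}
    - {"dx": 0.4, "dy": 0, "dz": 0, "wx": 0, "wy": 0, "wz": 0, "gripper": -1}
    - {"dx": 0.4, "dy": 0, "dz": 0, "wx": 0, "wy": 0, "wz": 0, "gripper": -1}
  grip_force: 25

```text
time: 17.08
eef_pos: [0.4654, -0.135, 0.123]
orientation: [-0.353, 0.613, 0.354, 0.612]
force: [1.6, -3.5, -5.4]
gripper_width: 0.289
```

Emit:
move_arm:
  commands:
    - {"dx": 0, "dy": 0, "dz": 0, "wx": 0, "wy": 0, "wz": 0, "gripper": -0.3}
    - {"dx": 0, "dy": 0, "dz": 0, "wx": 0, "wy": 0, "wz": 0, "gripper": 0}
    - {"dx": 0, "dy": 0, "dz": 0, "wx": 0, "wy": 0, "wz": 0, "gripper": 0.3}
    - {"dx": 0, "dy": 0, "dz": 0, "wx": 0, "wy": 0, "wz": 0, "gripper": 0.6}
    - {"dx": 0, "dy": 0, "dz": 0, "wx": 0, "wy": 0, "wz": 0, "gripper": 0.6}
    - {"dx": 0, "dy": 0, "dz": 0, "wx": 0, "wy": 0, "wz": 0, "gripper": 0.6}

```text
time: 17.82
eef_pos: [0.4654, -0.135, 0.123]
orientation: [-0.353, 0.613, 0.354, 0.612]
force: [0.2, 0.9, 0.1]
gripper_width: 0.803
```

Emit:
move_arm:
  commands:
    - {"dx": -10, "dy": 0, "dz": 0, "wx": 0, "wy": 0, "wz": 0, "gripper": 0.6}
    - {"dx": -30, "dy": 0, "dz": 0, "wx": 0, "wy": 0, "wz": 0, "gripper": 0.6}
    - {"dx": -60, "dy": 0, "dz": 0, "wx": 0, "wy": 0, "wz": 0, "gripper": 0.6}
    - {"dx": -100, "dy": 0, "dz": 0, "wx": 0, "wy": 0, "wz": 0, "gripper": 0.6}
    - {"dx": -130, "dy": 0, "dz": 0, "wx": 0, "wy": 0, "wz": 0, "gripper": 0.6}
    - {"dx": -130, "dy": 0, "dz": 0, "wx": 0, "wy": 0, "wz": 0, "gripper": 0.6}
    - {"dx": -130, "dy": 0, "dz": 0, "wx": 0, "wy": 0, "wz": 0, "gripper": 0.6}

```text
time: 18.7
eef_pos: [0.4654, -0.1349, 0.2528]
orientation: [-0.353, 0.613, 0.354, 0.612]
force: [-0.2, 0.6, -0.1]
gripper_width: 0.802
```

```bash
python3 -c "
from h import *
cmd((.465,-.135,.123),150)
d=grab('wrist');b=grab('scene')
g=cv2.resize(b['frame'][130:250,220:350],(542,500),interpolation=2)
w=d['frame']
cv2.imwrite('pics/s7.png',np.hstack([g,cv2.resize(w[100:300,270:370],(250,500),interpolation=2)]))
"
```

```text
t 18.7 p [ 0.4654 -0.1349  0.2528] F [-0.2  0.6 -0.1] g 0.802 d [129.8  -0.   -0.2] w [-0.01 -0.01 -0.02]
```

View pics/s7.png

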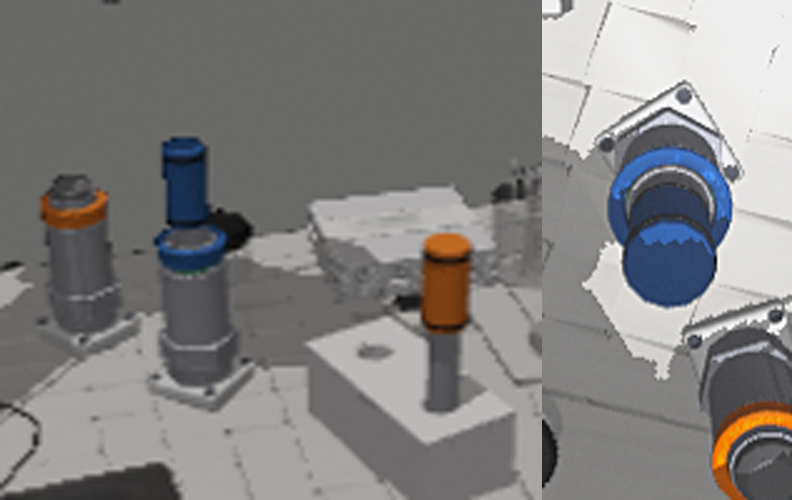

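The tube stands upright in the fitting with the collar up and the green ring showing. The spare is untouched and the gripper is clear, so I'll hand in.

```bash
python3 -c "
from station import arm
print(arm.job_done())"
```

```text
the job is handed in; nothing more can be done
None
```

The blue-sleeved tube is in the blue-collar fitting, pushed home and locked, and I handed the job in at about 18.8 s of the 51 s allowed.

- **Push:** I lowered the tube slowly. The teeth gave about 4 to 5 N, and the stop came with the tip about 22 mm above the desk. I ended at about 20 N of vertical push, enough to be sure the teeth snapped in.
- **Pull:** The collar rose against about 8 to 9 N for about 4 mm, then stopped hard. The peak was about 25 N vertical, or about 27 N with the side force, under the 38 N limit. I then eased the load off and let go.
- **Last checks:** The final picture shows the tube upright, the collar up with the green ring beneath it, and the orange-sleeved tube still in the rack. The gripper was clear and the force reading was near zero.
- **What went wrong or was uncertain:**
  - The first move call was refused because some fields were missing, so nothing moved.
  - Side forces reached about 7 N during the push and about 9 N during the pull.
  - The automatic search for the green ring found nothing on the fitting, so that check is by eye only.
  - I did not compare the other objects on the desk with the first pictures; the moves stayed clear of them.

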